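# Close and clip the spectrometer sample chamber

## Task

Close up the sample chamber: swing the hold-down arm off the lid, right back to its stop behind the chamber, then press both ends of the lid fully home on the base. Only after that, take the loose spring clip, squeeze it open and release it onto the two upright ears at the front of the chamber, so that it lies level and grips both ears together. Leave the arm back, and do not shift or knock over the metal sample, the jar or the bottle.

Things in the scene. Friction and masses are not known exactly. Their poses are not given: they have to be found in the camera images.
- chamber: Aluminium box fixed to the bench, 90 (x) by 180 (y) by 50 mm high, with a steel lid; origin at the centre of its underside, front (with ears) on its -x side. A 24 mm post at (70, 0) mm behind it carries the arm. Two brass fittings, 22 mm across, 22 mm high up, stick 20 mm out of the front at y = +-68 mm.
- lid_a (a point): Top centre of the round pressing boss (26 mm across) at the lid's +y end, at (0, 65) mm in the chamber's frame; 60 mm high when home. The lid (86 by 176 by 8 mm, underside on the base rim at 50 mm when home) starts proud by 4 to 16 mm and uneven; it moves stiffly (about 12 N) and stays where left; press each end.
- lid_b (a point): The same boss at the lid's right (-y) end, at (0, -65) mm; at 60 mm height when home
- swing (a joint): Angle (rad) of the hold-down arm about its post: 0 = pointing to the chamber's -x, across the lid; grows as it swings towards the chamber's -y (1.57 = along -y behind the lid); stop at 1.65. Starts at -0.7 to 0.4 and stays where left. A bar 16 mm wide, 97 to 109 mm high up, with a foot below it down to 87 mm and an upright pin at its end, 105 mm from the post's axis.
- swing_pin (a point): Top centre of the arm's upright pin (12 mm diameter, from 109 to 153 mm in height)
- ears (a point): Centre of two upright steel ears on the chamber's front, one on the base and one on the lid, side by side (each 4 mm thick, 8 mm together along the chamber's y). With the lid home they stand out from the front face, x = -45 to -75 mm in the chamber's frame, and span 18 to 56 mm in height; this point is at (-62, 0, 38) mm. Axes as the chamber's.
- clip: Loose steel spring clip lying flat, like a wide clothes peg, 16 mm high, 88 mm long. Origin on the pivot axis at the underside; jaws to +x, splayed handles to -x, hinge along z; the halves mirror each other about x when shut. Handles 43 mm apart (outside) at x = -36 mm, 50 at the tail (x = -51). This body is the +y half.
- clip_mouth (a point): Middle of the +y jaw's gripping face, 30 mm ahead of the pivot, 8 mm above the underside; jaw pads run from x = 23 to 37 mm, 3 mm apart when shut. Squeeze the handles at x = -36 mm until their faces are parallel, 26 mm apart (end stop, about 15 N): each half turns 0.25 rad and the jaw gap is 18 mm.
- clip_jaw (a joint): Angle (rad) between the clip's halves: 0 shut, 0.5 squeezed fully open; about 0.17 when the jaws grip 8 mm, 0.03 when they grip 4 mm
- sample: Bystander: dark steel sample disc, 52 mm across, 22 mm high; origin at the centre of its underside
- jar: Bystander: clear jar with a cap, 52 mm across, 70 mm high; origin at the centre of its underside
- wash_bottle: Bystander: white bottle, 60 mm across, 150 mm high; origin at the centre of its underside
Things that resemble listed ones, but are neither listed nor needed, are in the scene too. Of the things shaped like the chamber, the aluminium one is meant. Several things have the shape of the clip; the one meant has the colours described above.

How it is judged:
On the way, in this order (a step that is already met when the one before it is completed fails the run):
1. the hold-down arm is swung back to its stop (beyond 1.4 rad) (value of joint swing above 1.4 rad), for 0.2 s.
2. both ends of the lid are home (bosses lower than 62 mm above the chamber's underside) (z of each of lid_a, lid_b in the frame of chamber below 0.062 m and value of joint swing above 1.4 rad), for 0.2 s.
3. the clip grips both ears, the lid still home (all of step 2 and horizontal distance between clip_mouth and ears below 0.016 m and z of clip_mouth in the frame of ears between -0.018 and 0.018 m and value of joint clip_jaw between 0.1 and 0.25 rad and angle between clip's own z axis and vertical below 0.4 rad), for 0.2 s.
At the end, for the whole second after the job is handed in: The arm is beyond 1.4 rad; both lid bosses are lower than 62 mm above the chamber's underside (home is 60 mm); the clip is released and at rest, level within 0.4 rad, gripping both ears (jaw angle 0.10 to 0.25 rad), with its mouth within 16 mm of the ears' centre horizontally and 18 mm in height (all of step 3 and linear speed of clip below 0.02 m/s); the robot touches nothing.
It fails at once if the sample is shifted more than 30 mm or tipped (distance of sample from where it was at the start of the episode above 0.03 m or angle between sample's own z axis and vertical above 0.4 rad).
It fails at once if the jar is shifted more than 30 mm or tipped (distance of jar from where it was at the start of the episode above 0.03 m or angle between jar's own z axis and vertical above 0.4 rad).
It fails at once if the wash bottle is shifted more than 30 mm or tipped (distance of wash_bottle from where it was at the start of the episode above 0.03 m or angle between wash_bottle's own z axis and vertical above 0.4 rad).
It also fails if it takes over 72 s, if anything falls off the work surface, if the arm or the gripper's body presses on something with over 40 N, if the wrist force passes 120 N, or if a joint passes its speed limit or range.

## Robot

A 7-joint arm with a two-finger parallel gripper is mounted at the origin on the work surface. World frame = base frame: x ahead of the robot, y to its left, z up, the work surface at z = 0. Lengths are in m, angles in rad, forces in N, time in s.
With the tool pointing down it reaches from about 0.4 to 0.85 m from the base axis. Payload 4.5 kg.
Tool frame: the origin (TCP) lies on the centre line of the jaws, within the pads' length; the fingertips stand 17 mm ahead of it and the grasp point (between the pads) lies 2 mm behind it (r.tip_reach is the distance from the TCP to the fingertips, in m); z points along the fingers, y is the line along which they close (so a half turn about z gives the same grasp; the last joint's range is limited). The gripper opens to 88 mm and grips with 3 to 60 N. Pads are 18 mm wide; open, the fingers measure 123 mm over their backs; the gripper's body (75 mm by 187 mm) begins 45 mm behind the grasp point.
Start: joints at [1.293, 0.689, -0.195, 1.565, 0.157, 0.902, -0.215], TCP at [0.192, -0.595, 0.256] pointing down, gripper open.
Joint ranges: [-3.01, 3.01], [-0.46, 2.08], [-1.47, 1.51], [0.13, 2.56], [-1, 4.14], [0.04, 2.09], [-2.66, 2.66]. Speed limits (rad/s): [2.57, 2.57, 3.14, 3.14, 3.14, 3.14, 3.14].

## Interface

Orientations are given as a unit quaternion [x, y, z, w].
In Python, from plant import r gives the robot as it stands.
- The arm moves only by the tool step_arm, never from a script. Its argument "steps" is a list of rows, each a list of 7 numbers: the shift along the tool's x, y, z in cm, then the turn, a rotation vector about the tool's x, y, z in degrees, then the gripper's target within -1 to 1 (shut at 1, half-way at 0, fully open at -1). A call has 1 to 8 rows; each row shifts and turns the commanded pose from where the row before left it, along the tool's axes as they then stand; what a row does not reach is not made up. A row lasts 1/8 s, in which the tool goes at most 62.5 mm and 10.7 degrees, less where a joint would pass 70% of its speed; a pose out of reach is approached as far as the arm can. A call with a gripper value outside its range is refused whole. The fingers move at their own pace and stop on an object; "force" is the grip in N (left out, the last holds). Time passes only in rows, so rows that do not move let the fingers close. It gives the time, the measured TCP pose, the force, the opening and the grip force at its end, in the units of the state.
- r.get_state(): the state, without advancing time (a new reading comes with each control period).
- r.snapshot(name): name is "scene" or "top"; returns a dict with "pixels" (420x560x3 uint8, red, green, blue), "fx", "fy", "cx", "cy" (pixels), "dist_coeffs" ([k1, k2, p1, p2, k3] as OpenCV has them; the pictures are not rectified), "cam_to_world" (4x4, takes a point from camera to world coordinates). Camera axes: x right, y down, z forward; pixel columns grow to the right and rows downward; lengths in m; the calibration is good to about 2 mm. A picture is of the moment at which its call begins. There is no depth.
- r.finish_job(): hands the job in; it is judged then, once.
The state is a dict: "clock": time; "q": joint angles; "qd": joint speeds; "joint_torque": joint torques, N m; "tool_pos": TCP position; "eef_rot": TCP orientation; "contact_force": force on the tool from outside, world axes, zero at the start; "moment": the same for the moment, N m; "opening": opening from 0.0 (shut) to 1.0 (fully open); "finger_force": force on a finger pad.
Only numpy, scipy, OpenCV 4.12 (cv2) and the standard library are available. Lean on these libraries where they do the work, as an engineer would, in place of code of your own. Each camera call takes 0.05 s, during which the arm holds its last target. There are 200 camera calls.

## Working session

There is one attempt and no reset: what is moved stays moved. The work goes in short steps, Python scripts to look and compute and a tool call to move; the robot and the scene stay as the last step left them, time stands still between calls to the robot, and variables do not carry over. Pictures are saved under pics/ and viewed, at most 10 in all, crops included, and the job is handed in when it is done.

Besides the shell and the picture viewer there is one more tool, called as a command line: name --pt "numbers of a row" for each row, then --argument value for the rest. step_arm: Moves the arm, as the interface text tells. Its arguments: {"type":"object","properties":{"steps":{"type":"array","items":{"type":"array","items":{"type":"number"}}},"force":{"type":"number"}},"required":["steps"]}

```bash
mkdir -p pics; ls; python3 - <<'E'
from plant import r
import cv2,pickle
for n in("scene","top"):
    s=r.snapshot(n); pickle.dump(s,open(n+"0.pkl","wb"))
    cv2.imwrite(f"pics/{n}0.png",s["pixels"][:,:,::-1])
    print(n,s["fx"],s["fy"],s["cx"],s["cy"],s["dist_coeffs"]);print(s["cam_to_world"])
print(r.get_state(), r.tip_reach)
E
```

```text
pics
scene 492.9281785715627 492.9281785715627 274.69460632920203 215.84486888373644 [0.02676006 0.         0.         0.         0.        ]
[[-0.18076434  0.5225581  -0.83322103  1.63940042]
 [ 0.98341377  0.08320827 -0.1611637   0.25154887]
 [-0.01488652 -0.84853369 -0.52893192  0.77670692]
 [ 0.          0.          0.          1.        ]]
top 424.0091717455857 424.0091717455857 277.9612934408509 212.3001426450734 [-0.1304661  0.         0.         0.         0.       ]
[[ 0.02241355 -0.98214461  0.1867876   0.37899332]
 [-0.99941592 -0.01719068  0.02953478  0.04584273]
 [-0.02579642 -0.18734048 -0.98195626  1.34123446]
 [ 0.          0.          0.          1.        ]]
{'clock': 0.1, 'q': array([ 1.29279824,  0.68985886, -0.19452428,  1.56620264,  0.15730203,
        0.90251595, -0.21511718]), 'qd': array([ 0.00099963, -0.00219541,  0.00062844, -0.00269245, -0.00021429,
       -0.0008327 , -0.00094808]), 'joint_torque': array([-3.99293916e-03, -5.28506291e+01, -1.27179053e+00, -1.53838027e+01,
       -5.25807298e-02,  1.95800538e-03,  7.62805030e-05]), 'tool_pos': array([ 0.19153281, -0.594379  ,  0.25502604]), 'eef_rot': array([ 9.87867440e-01,  1.55297412e-01, -1.82905057e-04, -7.75657483e-04]), 'contact_force': array([-0.18155781,  0.47385271, -0.72870378]), 'moment': array([-0.0037109 ,  0.01281122, -0.01759468]), 'finger_force': 0.0, 'opening': 0.9984691186654718} 0.017
```

View pics/scene0.png

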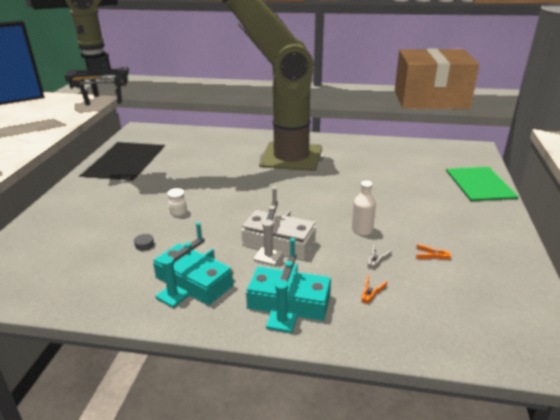

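View pics/top0.png

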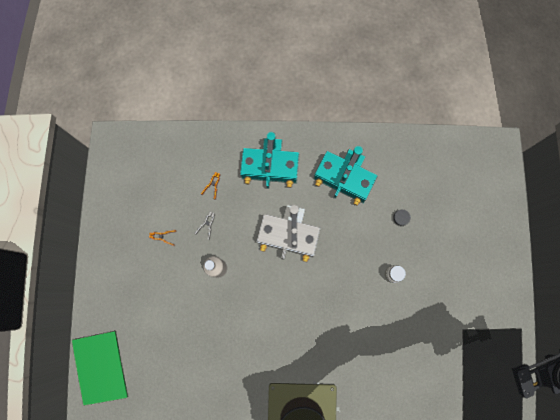

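The scene view shows the aluminium chamber at about (279,235), the steel clip at (378,257), the bottle at (364,210), the jar at (177,203) and the sample at (144,242). In the top view the chamber is at (289,235) with its fittings facing the robot, and the steel clip is at (206,225). Next I'll enlarge both.

```bash
cat > h.py <<'E'
import numpy as np,cv2,pickle
def ray(s,uv):
    K=np.array([[s["fx"],0,s["cx"]],[0,s["fy"],s["cy"]],[0,0,1]])
    p=cv2.undistortPoints(np.array(uv,float).reshape(-1,1,2),K,s["dist_coeffs"]).reshape(-1,2)
    T=s["cam_to_world"]; d=np.c_[p,np.ones(len(p))]@T[:3,:3].T
    return T[:3,3],d
def onz(s,uv,z):
    o,d=ray(s,uv); return o+d*((z-o[2])/d[:,2])[:,None]
def tri(s1,a,s2,b):
    o1,d1=ray(s1,a);o2,d2=ray(s2,b);out=[]
    for x,y in zip(d1,d2):
        t=np.linalg.lstsq(np.c_[x,-y],o2-o1,rcond=None)[0]
        p,q=o1+x*t[0],o2+y*t[1]; out.append(np.r_[(p+q)/2,np.linalg.norm(p-q)])
    return np.array(out)
def proj(s,P):
    T=np.linalg.inv(s["cam_to_world"]);K=np.array([[s["fx"],0,s["cx"]],[0,s["fy"],s["cy"]],[0,0,1]])
    return cv2.projectPoints(np.array(P,float).reshape(-1,1,3),cv2.Rodrigues(T[:3,:3])[0],T[:3,3],K,s["dist_coeffs"])[0].reshape(-1,2)
def load(n): return pickle.load(open(n+".pkl","rb"))
def crop(s,x,y,w,h,k): return cv2.resize(np.ascontiguousarray(s["pixels"][y:y+h,x:x+w,::-1]),None,fx=k,fy=k,interpolation=cv2.INTER_CUBIC)
E
python3 - <<'E'
from h import *
a=crop(load("top0"),190,195,140,75,5.7);b=crop(load("scene0"),235,180,165,85,4.8)
b=cv2.resize(b,(a.shape[1],int(b.shape[0]*a.shape[1]/b.shape[1])))
c=np.vstack([a,b])[:840];print(c.shape); 
cv2.imwrite("pics/c0.png",cv2.resize(c,None,fx=.7,fy=.7)) if 0 else None
cv2.imwrite("pics/ct.png",a);cv2.imwrite("pics/cs.png",b);print(a.shape,b.shape)
E
```

```text
(839, 798, 3)
(428, 798, 3) (411, 798, 3)
```

View pics/ct.png

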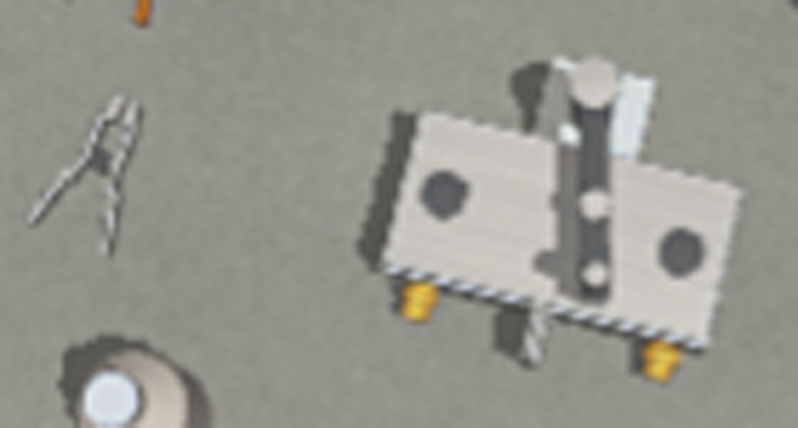

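View pics/cs.png

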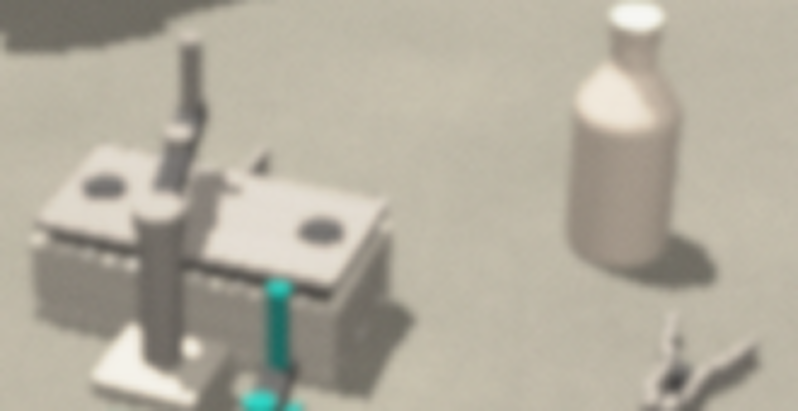

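Top crop: bosses at (445,194) and (683,252), post (595,82), pin (595,274), ears (535,335), clip pivot (101,160) with its handles toward the robot. Scene crop: bosses (323,231) and (105,186), pin top (191,40), post (160,205), clip pivot near (675,380).

```bash
cat >> h.py <<'E'
def blob(s,u,v,f,rad=12):
    P=s["pixels"].astype(float);m=np.zeros(P.shape[:2],np.uint8);v0,u0=int(v)-rad,int(u)-rad
    m[v0:v0+2*rad,u0:u0+2*rad]=f(P[v0:v0+2*rad,u0:u0+2*rad])
    n,l,st,c=cv2.connectedComponentsWithStats(m)
    i=max(range(1,n),key=lambda k:st[k,4]-30*np.hypot(*(c[k]-[u,v]))*0.5)
    return c[i],st[i]
E
python3 - <<'E'
from h import *
t,s=load("top0"),load("scene0")
T=lambda x,y:((x+.5)/5.7-.5+190,(y+.5)/5.7-.5+195)
S=lambda x,y:((x+.5)/4.836-.5+235,(y+.5)/4.836-.5+180)
np.set_printoptions(precision=4,suppress=True)
dk=lambda p:p.mean(-1)<100
for q,a in((t,T(445,194)),(t,T(683,252)),(s,S(323,231)),(s,S(105,186))): 
    b=blob(q,*a,dk,7);print(a,b)
n=["lid_a","lid_b","pin","post","clip"]
P=tri(t,[T(445,194),T(683,252),T(595,274),T(595,82),T(101,160)],s,[S(323,231),S(105,186),S(191,40),S(160,205),S(675,378)])
for a,b in zip(n,P):print(a,b)
print("fit",onz(t,[T(418,300),T(660,360)],.022)); print("ear tip",onz(t,[T(533,360),T(540,312)],.056))
print("clip tails,pivot,jaws",onz(t,[T(33,220),T(108,250),T(101,160),T(118,98),T(136,105)],.016))
print("bottle",onz(t,[T(110,398)],.15),"tabletop corners post",onz(t,[T(595,82)],.11))
d=P[0]-P[1];print("yaw",np.degrees(np.arctan2(-d[0],d[1])),np.linalg.norm(d[:2]))
E
```

```text
(267.6578947368421, 228.62280701754386) (array([267.5882, 228.5882]), array([265, 226,   7,   7,  34], dtype=int32))
(309.4122807017544, 238.7982456140351) (array([309.    , 238.7097]), array([306, 236,   7,   7,  31], dtype=int32))Traceback (most recent call last):
  File "<stdin>", line 8, in <module>
  File "h.py", line 24, in blob
    i=max(range(1,n),key=lambda k:st[k,4]-30*np.hypot(*(c[k]-[u,v]))*0.5)
ValueError: max() iterable argument is empty
```

```bash
cat > m0.py <<'E'
from h import *
t,s=load("top0"),load("scene0")
T=lambda x,y:((x+.5)/5.7-.5+190,(y+.5)/5.7-.5+195)
S=lambda x,y:((x+.5)/4.836-.5+235,(y+.5)/4.836-.5+180)
np.set_printoptions(precision=4,suppress=True)
n=["lid_a","lid_b","pin","post","clip"]
P=tri(t,[T(445,194),T(683,252),T(595,274),T(595,82),T(101,160)],s,[S(323,231),S(105,186),S(191,40),S(160,205),S(675,378)])
for a,b in zip(n,P):print(a,b)
print("fit",onz(t,[T(418,300),T(660,360)],.022)); print("ear tip",onz(t,[T(533,360),T(540,312)],.056))
print("clip tails,pivot,jaws",onz(t,[T(33,220),T(108,250),T(101,160),T(118,98),T(136,105)],.016))
print("bottle",onz(t,[T(110,398)],.15),"bosses at .07",onz(t,[T(445,194),T(683,252)],.07))
for k in (0,):
    d=P[0]-P[1];print("yaw",np.degrees(np.arctan2(-d[0],d[1])),np.linalg.norm(d[:2]))
E
python3 m0.py
```

```text
lid_a [0.5699 0.1147 0.0692 0.0009]
lid_b [ 0.5413 -0.0121  0.0676  0.0012]
pin [0.5189 0.0345 0.1522 0.    ]
post [0.6236 0.0363 0.1119 0.0012]
clip [0.5942 0.3094 0.0122 0.004 ]
fit [[ 0.518   0.13    0.022 ]
 [ 0.4878 -0.0029  0.022 ]]
ear tip [[0.4837 0.0658 0.056 ]
 [0.5093 0.0626 0.056 ]]
clip tails,pivot,jaws [[0.5587 0.3474 0.016 ]
 [0.5428 0.3041 0.016 ]
 [0.5935 0.3107 0.016 ]
 [0.629  0.3029 0.016 ]
 [0.6251 0.2924 0.016 ]]
bottle [[0.4525 0.2733 0.15  ]] bosses at .07 [[ 0.5699  0.1142  0.07  ]
 [ 0.5412 -0.0126  0.07  ]]
yaw -12.69701149808338 0.1300107262572103
```

```bash
python3 - <<'E'
from h import *
t=load("top0");np.set_printoptions(precision=3,suppress=True)
print(onz(t,[(268,183),(270,138),(335,182),(357,152)],.14))
print("bystanders",onz(t,[(402,217)],.022),onz(t,[(398,272)],.07),"orange",onz(t,[(176,237),(217,173),(208,196)],.016))
c=crop(t,195,110,190,150,4.2);cv2.imwrite("pics/c1.png",c)
E
```

```text
[[ 0.694  0.113  0.14 ]
 [ 0.834  0.111  0.14 ]
 [ 0.701 -0.083  0.14 ]
 [ 0.794 -0.149  0.14 ]]
bystanders [[ 0.622 -0.309  0.022]] [[ 0.445 -0.279  0.07 ]] orange [[0.545 0.41  0.016]
 [0.758 0.288 0.016]
 [0.681 0.313 0.016]]
```

View pics/c1.png

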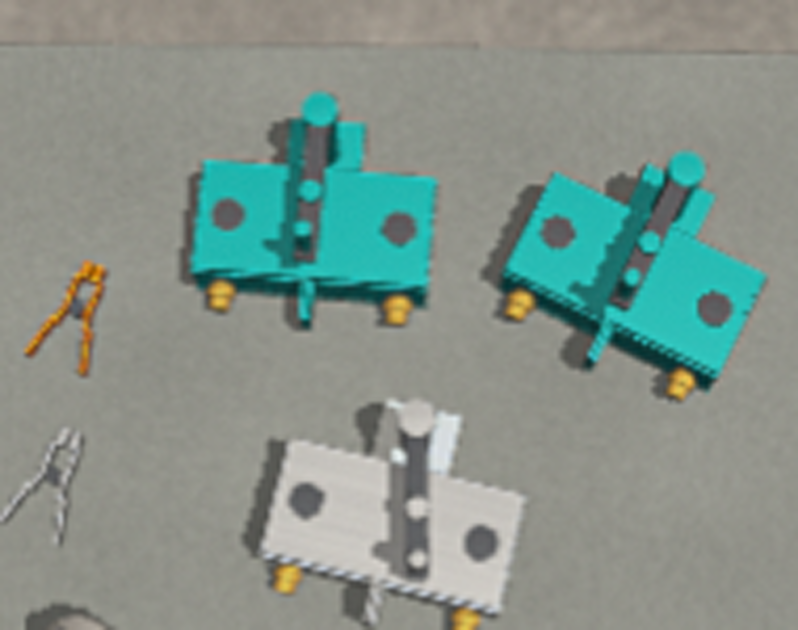

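step_arm --pt "0 0 -4 0 0 0 0" --pt "6 0 0 0 0 0 0"

```text
clock: 0.35
tool_pos: [0.2436, -0.5807, 0.2982]
eef_rot: [0.989, 0.15, -0.002, 0.003]
contact_force: [0.7, -0.5, 0.4]
opening: 0.797
finger_force: 0.0
```

step_arm --pt "3.7 -4.2 0 0 0 0 0" --pt "3.7 -4.2 0 0 0 0 0" --pt "3.7 -4.2 0 0 0 0 0" --pt "3.7 -4.2 0 0 0 0 0" --pt "3.7 -4.2 0 0 0 0 0" --pt "3.7 -4.2 0 0 0 0 0" --pt "3.7 -4.2 0 0 0 0 0" --pt "3.7 -4.2 0 0 0 0 0"

```text
clock: 1.35
tool_pos: [0.4279, -0.1642, 0.2956]
eef_rot: [0.988, 0.155, -0.0, 0.0]
contact_force: [0.8, -0.2, -0.3]
opening: 0.499
finger_force: 0.0
```

```bash
cat > go.py <<'E'
# usage: go.py x y z a_deg : shift in tool axes (cm) now, and turn about tool z (deg)
import sys
from h import *
from plant import r
from scipy.spatial.transform import Rotation as R
x,y,z,a=map(float,sys.argv[1:])
s=r.get_state();q=R.from_quat(s["eef_rot"]);M=q.as_matrix()
cs,sn=np.cos(np.radians(a)),np.sin(np.radians(a))
G=np.array([[cs,sn,0],[sn,-cs,0],[0,0,-1]])
f=lambda v:np.round(v,2)
d=(np.array([x,y,z])-s["tool_pos"])*100
print("pos",np.round(s["tool_pos"],4),"q",f(s["q"]),"F",f(s["contact_force"]),"open",round(s["opening"]*88,1))
print("shift now axes",f(M.T@d),"shift after turn",f(G.T@d),"rotvec",f(R.from_matrix(M.T@G).as_rotvec(degrees=True)))
E
python3 go.py .519 .0345 .25 0
```

```text
pos [ 0.4279 -0.1642  0.2956] q [ 0.41  0.42 -0.21  1.99  0.13  0.74 -1.14] F [ 0.82 -0.21 -0.35] open 43.9
shift now axes [ 14.77 -16.12   4.56] shift after turn [  9.11 -19.87   4.56] rotvec [0.000e+00 1.000e-02 1.786e+01]
```

step_arm --pt "3.7 -4.0 0 0 0 0 0" --pt "3.7 -4.0 0 0 0 0 0" --pt "3.7 -4.0 0 0 0 0 0" --pt "3.7 -4.1 1 0 0 0 0" --pt "0 0 1 0 0 9 0" --pt "0 0 1 0 0 8.9 0" --pt "0 0 1 0 0 0 0" --pt "0 0 0 0 0 0 0"

```text
clock: 2.35
tool_pos: [0.5183, 0.0327, 0.2549]
eef_rot: [1.0, 0.001, -0.001, 0.0]
contact_force: [0.1, 0.8, -0.1]
opening: 0.496
finger_force: 0.0
```

```bash
python3 go.py .519 .0345 .135 0
```

```text
pos [0.5183 0.0327 0.2549] q [-0.08  0.55 -0.11  1.88  0.08  0.71 -1.81] F [ 0.07  0.82 -0.07] open 43.6
shift now axes [ 0.09 -0.19 11.99] shift after turn [ 0.07 -0.18 11.99] rotvec [0.02 0.11 0.11]
```

step_arm --pt "0.1 -0.2 3 0 0 0 0" --pt "0 0 3 0 0 0 0" --pt "0 0 3 0 0 0 0" --pt "0 0 3 0 0 0 0" --pt "0 0 0 0 0 0 0.64" --pt "0 0 0 0 0 0 0.64" --pt "0 0 0 0 0 0 0.64" --force 10

```text
clock: 3.22
tool_pos: [0.5209, 0.0348, 0.137]
eef_rot: [1.0, -0.0, 0.001, -0.0]
contact_force: [0.5, 0.1, 1.0]
opening: 0.193
finger_force: 0.0
```

```bash
python3 - <<'E'
from h import *
post=np.array([.6238,.0362]);p0=np.array([.5189,.0345])-post;a0=np.arctan2(p0[1],p0[0]);prev=post+p0
# tool x tracks: a = a0+180 ... rotates +10 deg/row
for k in range(1,10):
    th=a0+np.radians(9*k);p=post+.105*np.array([np.cos(th),np.sin(th)])
    a=np.radians(9*(k-1));d=(p-prev)*100  # axes before turn of the row
    print(k,p.round(4),"tool shift",np.round([d@[np.cos(a),np.sin(a)],d@[np.sin(a),-np.cos(a)]],2));prev=p
E
```

```text
1 [0.5204 0.0181] tool shift [0.15 1.64]
2 [0.5245 0.0021] tool shift [0.16 1.64]
3 [ 0.531 -0.013] tool shift [0.16 1.64]
4 [ 0.5399 -0.0269] tool shift [0.16 1.64]
5 [ 0.5508 -0.0392] tool shift [0.16 1.64]
6 [ 0.5635 -0.0497] tool shift [0.16 1.64]
7 [ 0.5777 -0.0581] tool shift [0.16 1.64]
8 [ 0.593  -0.0642] tool shift [0.16 1.64]
9 [ 0.6091 -0.0678] tool shift [0.16 1.64]
```

step_arm --pt "0.1 1.64 0 0 0 -9 0.64" --pt "0.16 1.64 0 0 0 -9 0.64" --pt "0.16 1.64 0 0 0 -9 0.64" --pt "0.16 1.64 0 0 0 -9 0.64" --pt "0.16 1.64 0 0 0 -9 0.64" --pt "0.16 1.64 0 0 0 -9 0.64" --pt "0.16 1.64 0 0 0 -9 0.64" --pt "0.16 1.64 0 0 0 -9 0.64"

```text
clock: 4.22
tool_pos: [0.5941, -0.0642, 0.1369]
eef_rot: [0.808, 0.59, 0.0, 0.0]
contact_force: [-1.0, 1.5, 0.4]
opening: 0.18
finger_force: 0.7
```

step_arm --pt "0.1 1.2 0 0 0 -7 0.64" --pt "0 0.5 0 0 0 0 0.64" --pt "0 0 0 0 0 0 0.64"

```text
clock: 4.6
tool_pos: [0.6097, -0.0679, 0.1361]
eef_rot: [0.772, 0.635, -0.001, 0.0]
contact_force: [-2.1, 0.0, 1.1]
opening: 0.182
finger_force: 1.0
```

```bash
python3 go.py .6091 -.0678 .25 81
```

```text
pos [ 0.6097 -0.0679  0.1361] q [ 0.32  0.87 -0.51  1.69  0.59  0.74 -0.68] F [-2.06  0.01  1.15] open 16.0
shift now axes [ -0.02  -0.07 -11.39] shift after turn [ -0.    -0.06 -11.39] rotvec [-0.04  0.07 -2.15]
```

step_arm --pt "0 0 0 0 0 0 0.2" --pt "0 0 0 0 0 0 0.2" --pt "0 0 -4 0 0 0 0.2" --pt "0 0 -4 0 0 0 1" --pt "0 0 0 0 0 -10 1" --pt "0 0 0 0 0 -10 1" --pt "0 0 0 0 0 -10 1" --pt "0 0 0 0 0 -10 1" --force 20

```text
clock: 5.6
tool_pos: [0.6106, -0.0674, 0.2159]
eef_rot: [0.505, 0.863, 0.0, 0.0]
contact_force: [0.3, 1.2, 0.3]
opening: 0.005
finger_force: 0.0
```

step_arm --pt "0 0 0 0 0 -10 1" --pt "0 0 0 0 0 -10 1" --pt "0 0 0 0 0 -10 1" --pt "0 0 0 0 0 -10 1" --pt "0 0 0 0 0 -8.4 1" --pt "0 0 0 0 0 0 1"

```text
clock: 6.35
tool_pos: [0.6105, -0.0675, 0.2155]
eef_rot: [0.111, 0.994, 0.0, 0.0]
contact_force: [-0.0, -0.2, -0.3]
opening: 0.006
finger_force: 0.0
```

```bash
python3 go.py .5413 -.0121 .1 167.3; python3 - <<'E'
from plant import r
from h import *
s=r.snapshot("scene");pickle.dump(s,open("scene1.pkl","wb"))
cv2.imwrite("pics/s1.png",crop(s,180,140,200,145,4))
E
```

```text
pos [ 0.6105 -0.0675  0.2155] q [ 0.53  0.89 -0.97  1.62  0.81  1.08  0.68] F [-0.05 -0.25 -0.3 ] open 0.6
shift now axes [ 7.97  3.87 11.55] shift after turn [ 7.96  3.89 11.55] rotvec [ 0.02  0.   -0.05]
```

View pics/s1.png

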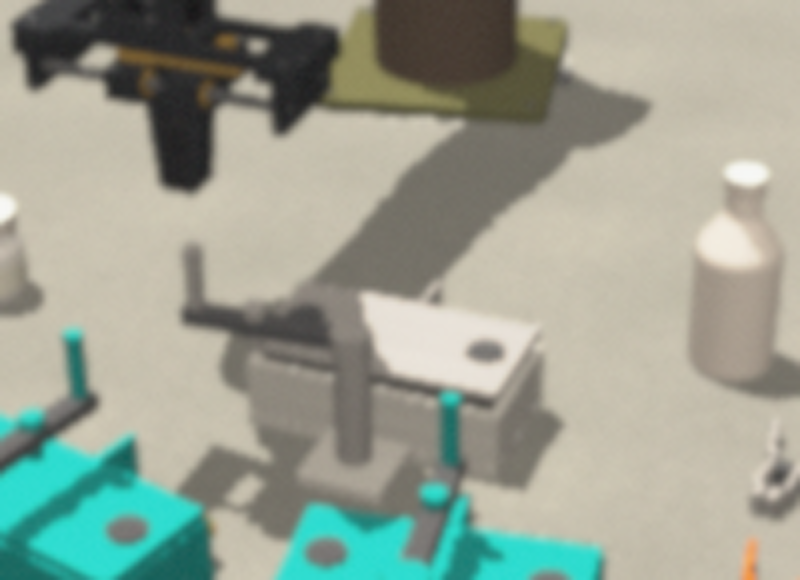

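The arm now lies along the back of the lid, with the pin top at crop pixel (193,247). I'll check its angle and move over lid_b.

```bash
python3 - <<'E'
from h import *
p=onz(load("scene1"),[(193/4+180-.4,247/4+140-.4)],.153)[0][:2]-[.6238,.0362]
c=np.array([p@[.9755,-.22],p@[.22,.9755]]);print(c,np.hypot(*c),"swing",np.arctan2(-c[1],-c[0]))
E
```

```text
[ 0.00699741 -0.10467298] 0.10490660476389763 swing 1.6375471900629328
```

step_arm --pt "4 1.9 0 0 0 0 1" --pt "4 2 0 0 0 0 1" --pt "0 0 5 0 0 0 1" --pt "0 0 5 0 0 0 1" --pt "0 0 2.5 0 0 0 1" --pt "0 0 0 0 0 0 1"

```text
clock: 7.15
tool_pos: [0.5399, -0.0121, 0.0894]
eef_rot: [0.111, 0.994, -0.001, -0.001]
contact_force: [0.6, -0.1, 0.6]
opening: -0.001
finger_force: 0.0
```

```bash
python3 go.py .5413 -.0121 .077 167.3
```

```text
pos [ 0.5399 -0.0121  0.0894] q [ 0.4   0.97 -0.81  1.92  1.06  0.76  0.29] F [ 0.62 -0.1   0.6 ] open -0.1
shift now axes [-0.14  0.04  1.24] shift after turn [-0.14  0.03  1.24] rotvec [-0.09 -0.16 -0.03]
```

step_arm --pt "-0.1 0 0.4 0 0 0 1" --pt "0 0 0.4 0 0 0 1" --pt "0 0 0.4 0 0 0 1" --pt "0 0 0.2 0 0 0 1" --pt "0 0 0 0 0 0 1"

```text
clock: 7.78
tool_pos: [0.5428, -0.0121, 0.0789]
eef_rot: [0.11, 0.994, -0.0, 0.002]
contact_force: [-2.2, -3.0, 16.6]
opening: 0.005
finger_force: 8.6
```

step_arm --pt "0 0 0.2 0 0 0 1" --pt "0 0 0.1 0 0 0 1" --pt "0 0 0 0 0 0 1"

```text
clock: 8.15
tool_pos: [0.5429, -0.012, 0.0785]
eef_rot: [0.11, 0.994, -0.001, 0.003]
contact_force: [-8.0, -4.9, 40.9]
opening: 0.003
finger_force: 20.0
```

step_arm --pt "0 0 -1.5 0 0 0 1" --pt "0 0 -1.5 0 0 0 1" --pt "0 4.3 0 0 0 0 1" --pt "0 4.3 0 0 0 0 1" --pt "0 4.4 0 0 0 0 1" --pt "0 0 0.8 0 0 0 1" --pt "0 0 0 0 0 0 1"

```text
clock: 9.02
tool_pos: [0.5695, 0.1134, 0.0947]
eef_rot: [0.11, 0.994, -0.001, -0.001]
contact_force: [-1.0, -0.6, 0.0]
opening: 0.008
finger_force: 0.0
```

```bash
python3 go.py .5699 .1147 .077 167.3
```

```text
pos [0.5695 0.1134 0.0947] q [ 0.17  1.   -0.83  1.8   0.99  0.83  0.18] F [-1.03 -0.56  0.02] open 0.7
shift now axes [-0.01  0.14  1.77] shift after turn [-0.01  0.14  1.77] rotvec [-0.15 -0.09  0.05]
```

step_arm --pt "0 0.1 0.5 0 0 0 1" --pt "0 0 0.4 0 0 0 1" --pt "0 0 0.4 0 0 0 1" --pt "0 0 0.4 0 0 0 1" --pt "0 0 0.3 0 0 0 1" --pt "0 0 0 0 0 0 1"

```text
clock: 9.78
tool_pos: [0.5706, 0.1149, 0.0774]
eef_rot: [0.11, 0.994, -0.001, 0.001]
contact_force: [-2.4, -3.2, 14.6]
opening: 0.004
finger_force: 7.2
```

step_arm --pt "0 0 0.2 0 0 0 1" --pt "0 0 0.1 0 0 0 1" --pt "0 0 0 0 0 0 1"

```text
clock: 10.15
tool_pos: [0.5707, 0.115, 0.0772]
eef_rot: [0.11, 0.994, -0.001, 0.002]
contact_force: [-7.6, -6.4, 36.6]
opening: 0.007
finger_force: 17.9
```

step_arm --pt "0 0 -1.5 0 0 0 1" --pt "0 0 -1.3 0 0 0 1" --pt "0 -4.3 0 0 0 0 1" --pt "0 -4.3 0 0 0 0 1" --pt "0 -4.4 0 0 0 0 1" --pt "0 0 1 0 0 0 1" --pt "0 0 0.6 0 0 0 1" --pt "0 0 0 0 0 0 1"

```text
clock: 11.15
tool_pos: [0.5421, -0.0094, 0.0844]
eef_rot: [0.109, 0.994, 0.001, -0.0]
contact_force: [0.2, -0.4, 0.8]
opening: 0.004
finger_force: 0.0
```

step_arm --pt "0 0 0.4 0 0 0 1" --pt "0 0 0.4 0 0 0 1" --pt "0 0 0 0 0 0 1"

```text
clock: 11.52
tool_pos: [0.5423, -0.0103, 0.0775]
eef_rot: [0.11, 0.994, 0.0, 0.001]
contact_force: [-1.0, -0.5, 7.2]
opening: 0.004
finger_force: 3.4
```

step_arm --pt "0 0 0.4 0 0 0 1" --pt "0 0 0 0 0 0 1"

```text
clock: 11.78
tool_pos: [0.5423, -0.0103, 0.0773]
eef_rot: [0.109, 0.994, -0.001, 0.002]
contact_force: [-9.6, -3.2, 40.3]
opening: 0.005
finger_force: 20.3
```

step_arm --pt "0 0 -5 0 0 0 0.5" --pt "0 0 -5 0 0 0 -0.2" --pt "0 0 -5 0 0 0 -0.2" --pt "5 0 -1 0 0 0 -0.2" --pt "5 0 0 0 0 0 -0.2"

```text
clock: 12.4
tool_pos: [0.444, 0.0116, 0.2337]
eef_rot: [0.11, 0.994, 0.001, 0.001]
contact_force: [-0.5, 0.2, 0.2]
opening: 0.553
finger_force: 0.0
```

```bash
python3 - <<'E'
from plant import r
from h import *
for n in("scene","top"):
    s=r.snapshot(n);pickle.dump(s,open(n+"2.pkl","wb"))
t,s=load("top2"),load("scene2")
a=cv2.resize(crop(t,190,205,40,40,10),(400,400));b=crop(t,245,210,80,60,5);c=crop(s,350,235,50,40,8);d=crop(s,330,180,60,70,5)
im=np.zeros((760,800,3),np.uint8);im[:400,:400]=a;im[:300,400:800]=b;im[400:720,:400]=c;im[320:670,450:750]=d
cv2.imwrite("pics/m2.png",cv2.resize(im,None,fx=.78,fy=.78,interpolation=cv2.INTER_AREA)) if 0 else cv2.imwrite("pics/m2.png",im[:,:])
np.save("im.npy",im)
cv2.imwrite("pics/m2.png",cv2.resize(im,(600,570)))
E
```

```text
(no output)
```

View pics/m2.png

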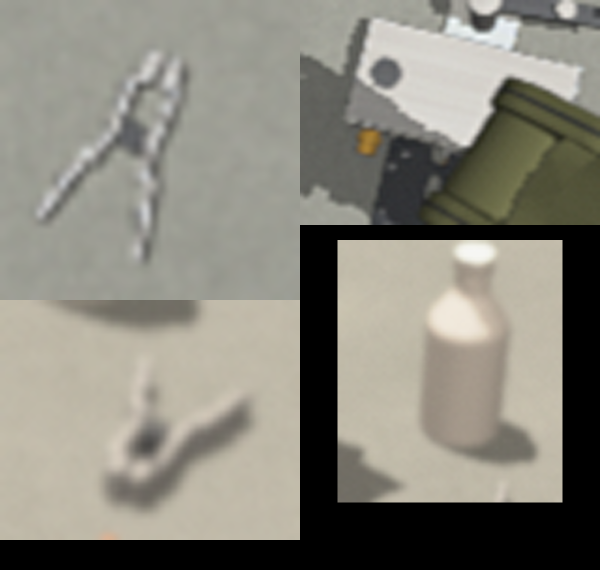

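Top crop: clip tails at (43,215) and (140,258), pivot (132,135), jaw tips (155,55) and (177,60). Scene crop: tails at (145,360) and (247,403), pivot (148,438), bottle base centre about (461,428).

```bash
python3 - <<'E'
from h import *
t,s=load("top2"),load("scene2");np.set_printoptions(precision=4,suppress=True)
T=lambda x,y:(x/7.5+190-.5,y/7.5+205-.5)
S=lambda x,y:(x/6+350-.5,(y-300)/6+235-.5)
P=tri(t,[T(43,215),T(140,258),T(132,135)],s,[S(145,360),S(247,403),S(148,438)]);print(P)
print("swapped",tri(t,[T(43,215),T(140,258)],s,[S(247,403),S(145,360)]))
Q=onz(t,[T(43,215),T(140,258),T(132,135),T(155,55),T(177,60)],.014)[:,:2];print(Q)
# principal axis from bright clip mask in the top view
p=t["pixels"][205:245,190:230].astype(float);g=p.mean(-1);med=np.median(g)
m=(np.abs(g-med)>18).astype(np.uint8);n,l,st,c=cv2.connectedComponentsWithStats(m,connectivity=8)
k=1+np.argmax(st[1:,4]);v,u=np.nonzero(l==k);W=onz(t,np.c_[u+190,v+205],.01)[:,:2];print(st[k],"centroid",W.mean(0))
e=np.linalg.svd(W-W.mean(0))[2][0];print("axis deg",np.degrees(np.arctan2(e[1],e[0])))
tm,jm=(Q[0]+Q[1])/2,(Q[3]+Q[4])/2
d=jm-tm;print("len",np.linalg.norm(d),"tails",np.linalg.norm(Q[0]-Q[1]),"yaw",np.degrees(np.arctan2(d[1],d[0])));d/=np.linalg.norm(d)
w=Q[0]-Q[1];print("yaw from tails",np.degrees(np.arctan2(-w[0],w[1])))
pv=Q[2];print("grasp (pivot-36)",pv-.036*d,"tail+15",tm+.015*d)
print("bottle base",onz(s,[((461-337.5)/3.75+329.5,(428-240)/3.75+179.5)],0))
E
python3 go.py .5598 .3231 .15 160
```

```text
[[ 0.5578  0.3236  0.0331  0.0399]
 [ 0.5435  0.3305 -0.0049  0.0416]
 [ 0.5945  0.3095  0.0134  0.0046]]
swapped [[0.5595 0.3492 0.011  0.0004]
 [0.5413 0.3051 0.0162 0.0001]]
[[0.5591 0.3483]
 [0.5416 0.3056]
 [0.5943 0.3118]
 [0.6292 0.3036]
 [0.6272 0.294 ]]
[  5   7  20  28 128] centroid [0.59   0.3133]
axis deg 154.13736395419554
len 0.08276182934856721 tails 0.04615701519241737 yaw -19.854566360615458
yaw from tails -22.255483455204207
grasp (pivot-36) [0.5604 0.324 ] tail+15 [0.5644 0.3218]
bottle base [[0.4494 0.274  0.    ]]
pos [0.4388 0.0109 0.2328] q [ 0.49  0.66 -1.01  2.1   0.79  0.83  0.35] F [ 0.03 -1.84 -0.92] open 52.6
shift now axes [-5.22 33.12  8.11] shift after turn [-0.69 33.48  8.28] rotvec [-0.27 -0.19  7.73]
```

step_arm --pt "0 0 0 0 0 7.8 -0.6" --pt "0 5.5 0 0 0 0 -0.6" --pt "0 5.6 0 0 0 0 -0.6" --pt "-0.7 5.6 0 0 0 0 -0.6" --pt "0 5.6 0 0 0 0 -0.6" --pt "0 5.6 0 0 0 0 -0.6" --pt "0 5.6 0 0 0 0 -0.6" --pt "0 0 3 0 0 0 -0.6"

```text
clock: 13.5
tool_pos: [0.5689, 0.3297, 0.2044]
eef_rot: [0.176, 0.984, 0.005, 0.001]
contact_force: [-0.3, -0.7, -1.0]
opening: 0.797
finger_force: 0.0
```

```bash
python3 go.py .561 .3235 .022 159.5
```

```text
pos [0.5689 0.3297 0.2044] q [-0.17  0.92 -0.87  1.5   0.76  1.08  0.01] F [-0.33 -0.66 -1.03] open 70.1
shift now axes [ 0.54 -1.02 18.23] shift after turn [ 0.52 -0.86 18.24] rotvec [0.54 0.04 0.27]
```

step_arm --pt "0.5 -0.7 4 0 0 0 -0.6" --pt "0 0 4 0 0 0 -0.6" --pt "0 0 3 0 0 0 -0.6" --pt "0 0 0 0 0 0 -0.6" --pt "0 0 0 0 0 0 -0.6"

```text
clock: 14.12
tool_pos: [0.5615, 0.3183, 0.0937]
eef_rot: [0.177, 0.984, 0.001, 0.0]
contact_force: [0.3, 0.4, 0.4]
opening: 0.8
finger_force: 0.0
```

```bash
python3 go.py .561 .3235 .022 159.5
```

```text
pos [0.5615 0.3183 0.0937] q [-0.19  1.04 -0.78  1.6   0.89  0.9  -0.1 ] F [0.31 0.39 0.41] open 70.4
shift now axes [0.23 0.46 7.17] shift after turn [0.23 0.47 7.17] rotvec [0.1  0.04 0.06]
```

step_arm --pt "0.2 0.4 3 0 0 0 -0.6" --pt "0 0 2.5 0 0 0 -0.6" --pt "0 0 1.5 0 0 0 -0.6" --pt "0 0 0 0 0 0 -0.6" --pt "0 0 0 0 0 0 -0.6"

```text
clock: 14.75
tool_pos: [0.5608, 0.3223, 0.0235]
eef_rot: [0.177, 0.984, 0.001, 0.0]
contact_force: [0.2, 0.1, -0.1]
opening: 0.8
finger_force: 0.0
```

```bash
python3 go.py .561 .3235 .022 159.5
```

```text
pos [0.5608 0.3223 0.0235] q [-0.23  1.13 -0.72  1.6   0.97  0.8  -0.16] F [ 0.25  0.1  -0.09] open 70.4
shift now axes [0.02 0.12 0.15] shift after turn [0.02 0.12 0.15] rotvec [0.07 0.03 0.05]
```

step_arm --pt "0 0.1 0.2 0 0 0 0" --pt "0 0 0 0 0 0 0.2" --pt "0 0 0 0 0 0 0.4" --pt "0 0 0 0 0 0 0.6" --pt "0 0 0 0 0 0 1" --pt "0 0 0 0 0 0 1" --pt "0 0 0 0 0 0 1" --force 30

```text
clock: 15.62
tool_pos: [0.5607, 0.323, 0.021]
eef_rot: [0.177, 0.984, 0.0, 0.0]
contact_force: [-0.7, 0.2, 4.4]
opening: 0.291
finger_force: 30.0
```

step_arm --pt "0 0 0 0 0 0 1" --pt "0 0 -2 0 0 0 1" --pt "0 0 -4 0 0 0 1" --pt "0 0 -5 0 0 0 1" --pt "0 0 0 0 0 0 1" --pt "0 0 0 0 0 0 1"

```text
clock: 16.38
tool_pos: [0.5608, 0.3219, 0.1306]
eef_rot: [0.178, 0.984, -0.001, 0.0]
contact_force: [-0.1, -0.9, -1.2]
opening: 0.287
finger_force: 30.0
```

```bash
python3 go.py .43 .08 .15 167.3; python3 - <<'E'
from plant import r
from h import *
for n in("scene","top"):
    s=r.snapshot(n);pickle.dump(s,open(n+"3.pkl","wb"))
t,s=load("top3"),load("scene3")
im=np.zeros((600,800,3),np.uint8)
im[:,:400]=crop(t,180,190,67,100,6)[:600,:400];im[:,400:]=crop(s,330,160,67,100,6)[:600,:400]
cv2.imwrite("pics/m3.png",im)
E
```

```text
pos [0.5608 0.3219 0.1306] q [-0.19  0.99 -0.81  1.58  0.84  0.95 -0.07] F [-0.1  -0.93 -1.17] open 25.3
shift now axes [  3.8  -27.23  -1.91] shift after turn [  7.44 -26.47  -1.94] rotvec [-0.07  0.03 -7.76]
```

View pics/m3.png

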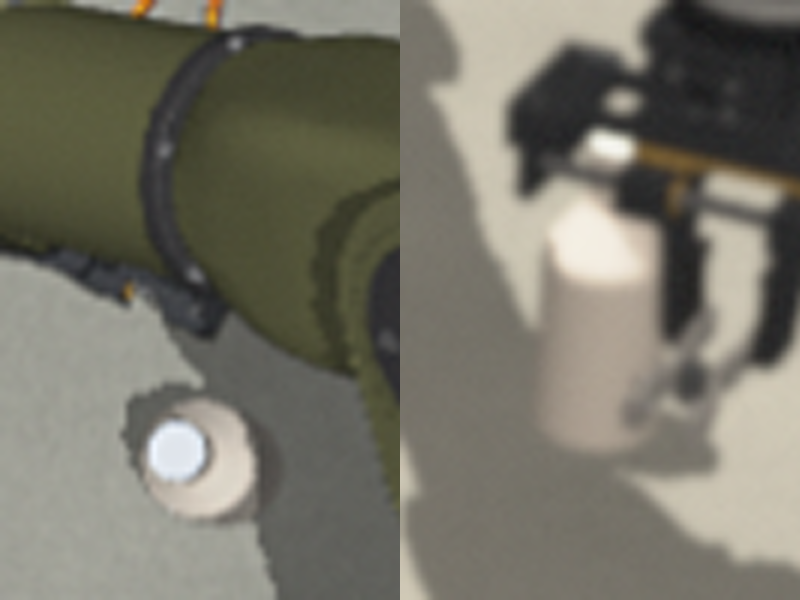

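Held at 25 mm, fully squeezed. The pivot shows at crop pixel (690,380), with the open jaws pointing toward the camera. I'll check where the pivot sits in the grip.

```bash
python3 - <<'E'
from h import *
s=load("scene3")
for z in(.11,.118,.126):
    p=onz(s,[((690-400)/6+330-.5,380/6+160-.5)],z)[0];d=p[:2]-[.5608,.3219]
    print(z,p.round(4),"ahead",d@[.9365,-.3507],"side",d@[.3507,.9365])
x,y=np.array([.9755,-.22]),np.array([.22,.9755]);C=np.array([.5556,.0515])
print("place tcp",C-.128*x,"ears",C-.062*x)
E
```

```text
0.11 [0.5811 0.3074 0.11  ] ahead 0.024129581695282856 side -0.006496004208428282
0.118 [0.5938 0.3067 0.118 ] ahead 0.03625667167791911 side -0.002669707166680338
0.126 [0.6065 0.306  0.126 ] ahead 0.048383761660555566 side 0.0011565898750676834
place tcp [0.430736 0.07966 ] ears [0.495119 0.06514 ]
```

step_arm --pt "0 0 -4.5 0 0 0 1" --pt "0 0 -4.5 0 0 0 1" --pt "0 0 0 0 0 -7.8 1" --pt "1.5 -5.3 0 0 0 0 1" --pt "1.5 -5.3 0 0 0 0 1" --pt "1.5 -5.3 0 0 0 0 1" --pt "1.5 -5.3 0 0 0 0 1" --pt "1.5 -5.3 0 0 0 0 1"

```text
clock: 17.48
tool_pos: [0.4281, 0.0786, 0.2198]
eef_rot: [0.11, 0.994, -0.0, -0.001]
contact_force: [0.6, -1.6, -0.1]
opening: 0.288
finger_force: 30.0
```

step_arm --pt "0 0 4 0 0 0 1" --pt "0 0 4 0 0 0 1" --pt "0 0 3 0 0 0 1" --pt "0 0 0 0 0 0 1" --pt "0 0 0 0 0 0 1"

```text
clock: 18.1
tool_pos: [0.4296, 0.0809, 0.1111]
eef_rot: [0.11, 0.994, 0.0, -0.0]
contact_force: [0.0, -0.2, -0.1]
opening: 0.287
finger_force: 30.0
```

```bash
python3 go.py .4288 .0801 .059 167.3; python3 - <<'E'
from plant import r
from h import *
for n in("scene","top"):
    s=r.snapshot(n);pickle.dump(s,open(n+"4.pkl","wb"))
t,s=load("top4"),load("scene4")
im=np.zeros((600,800,3),np.uint8)
im[:280]=crop(t,220,215,100,35,8)[:280];im[280:600]=crop(s,235,180,100,40,8)[:320]
cv2.imwrite("pics/m4.png",im)
E
```

```text
pos [0.4296 0.0809 0.1111] q [ 0.16  0.84 -0.74  2.22  1.19  0.57 -0.17] F [ 0.04 -0.21 -0.06] open 25.2
shift now axes [ 0.06 -0.09  5.21] shift after turn [ 0.06 -0.09  5.21] rotvec [ 0.01 -0.01  0.08]
```

View pics/m4.png

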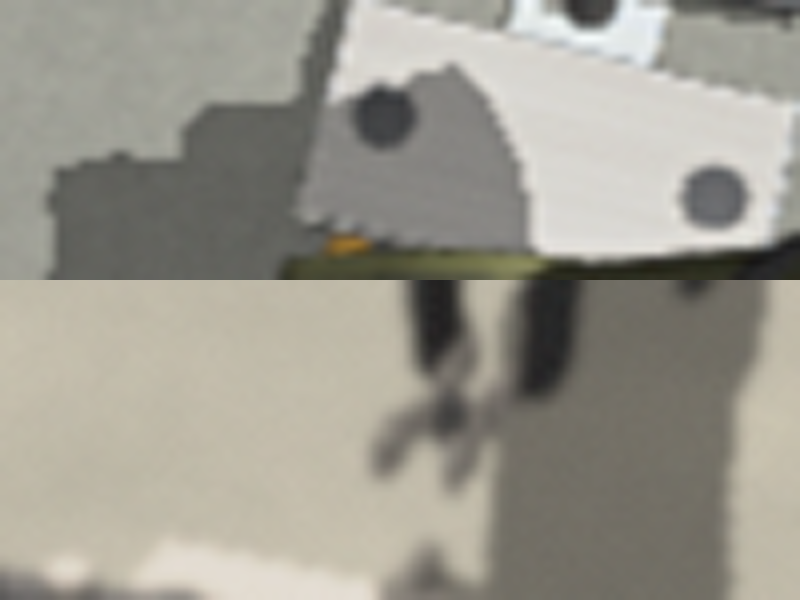

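Scene crop: clip hanging open with jaw tips at about (380,465) and (457,485), and ear top at about (432,555). I'll compare these with the predicted positions.

```bash
python3 - <<'E'
from h import *
s=load("scene4");t=load("top4");np.set_printoptions(precision=4,suppress=True)
S=lambda x,y:(x/8+235-.5,(y-280)/8+180-.5);T=lambda x,y:(x/8+220-.5,y/8+215-.5)
x,y=np.array([.9755,-.22]),np.array([.22,.9755]);C=np.array([.5556,.0515])
tc=np.array([.4296,.0809])
inv=lambda p:((p-[234.5,179.5])*8+[0,280])
P=[np.r_[tc+.073*x+o*y,z] for o in(-.011,.011) for z in(.090,.106)]
print("jaw tips pred",inv(proj(s,P)))
print("pivot pred",inv(proj(s,[np.r_[tc+.036*x,.106],np.r_[tc+.036*x,.098]])))
print("ear top corners pred",inv(proj(s,[np.r_[C-.075*x,.056],np.r_[C-.045*x,.056]])))
# lid after pressing
L=onz(t,[T(384,118),T(714,197)],.060);print(L);c=L[:,:2].mean(0);d=L[0]-L[1];print("C",c,np.degrees(np.arctan2(-d[0],d[1])),np.linalg.norm(d))
E
```

```text
jaw tips pred [[386.9379 482.9132]
 [386.6502 442.3198]
 [446.9188 495.1351]
 [447.012  454.3905]]
pivot pred [[456.8014 398.2781]
 [456.7247 418.4045]]
ear top corners pred [[434.4645 546.925 ]
 [402.0368 589.5341]]
[[ 0.5694  0.1152  0.06  ]
 [ 0.5414 -0.011   0.06  ]]
C [0.5554 0.0521] -12.517266500743323 0.12930335156927986
```

step_arm --pt "0 -0.05 2 0 0 0 1" --pt "0 0 1.2 0 0 0 1" --pt "0 0 1.2 0 0 0 1" --pt "0 0 1.0 0 0 0 1" --pt "0 0 0.5 0 0 0 1" --pt "0 0 0 0 0 0 1" --pt "0 0 0 0 0 0 1"

```text
clock: 19.08
tool_pos: [0.4298, 0.0801, 0.0522]
eef_rot: [0.11, 0.994, 0.0, 0.0]
contact_force: [0.4, 0.0, -0.4]
opening: 0.284
finger_force: 30.0
```

```bash
python3 go.py .4288 .0801 .052 167.3
```

```text
pos [0.4298 0.0801 0.0522] q [ 0.1   0.95 -0.65  2.24  1.47  0.52 -0.41] F [ 0.36  0.04 -0.43] open 25.0
shift now axes [ 0.09 -0.03  0.02] shift after turn [ 0.09 -0.03  0.02] rotvec [0.02 0.05 0.06]
```

step_arm --pt "0 0 0 0 0 0 0.35" --pt "0 0 0 0 0 0 0.25" --pt "0 0 0 0 0 0 0.15" --pt "0 0 0 0 0 0 0" --pt "0 0 0 0 0 0 -0.3" --pt "0 0 0 0 0 0 -0.6" --pt "0 0 0 0 0 0 -0.6"

```text
clock: 19.95
tool_pos: [0.4294, 0.0801, 0.0517]
eef_rot: [0.11, 0.994, 0.0, -0.0]
contact_force: [0.6, 0.5, 0.7]
opening: 0.793
finger_force: 0.0
```

step_arm --pt "0 0 -2 0 0 0 -0.6" --pt "0 0 -4 0 0 0 -0.6" --pt "0 0 -5 0 0 0 -0.6" --pt "0 0 -5 0 0 0 -0.6" --pt "0 -5 0 0 0 0 -0.6" --pt "0 -5 0 0 0 0 -0.6" --pt "0 -5 0 0 0 0 -0.6" --pt "0 -5 0 0 0 0 -0.6"

```text
clock: 20.95
tool_pos: [0.3851, -0.1166, 0.2118]
eef_rot: [0.11, 0.994, -0.0, 0.0]
contact_force: [0.6, -0.2, -0.9]
opening: 0.8
finger_force: 0.0
```

step_arm --pt "0 -5 0 0 0 0 -0.6" --pt "0 -5 0 0 0 0 -0.6" --pt "0 -5 0 0 0 0 -0.6" --pt "0 0 0 0 0 0 -0.6" --pt "0 0 0 0 0 0 -0.6"

```text
clock: 21.58
tool_pos: [0.353, -0.2607, 0.2118]
eef_rot: [0.11, 0.994, 0.0, 0.0]
contact_force: [1.5, 0.7, -0.5]
opening: 0.801
finger_force: 0.0
```

```bash
python3 - <<'E'
from plant import r
from h import *
for n in("scene","top"):
    s=r.snapshot(n);pickle.dump(s,open(n+"5.pkl","wb"))
t,s=load("top5"),load("scene5")
im=np.zeros((600,800,3),np.uint8)
im[:340]=crop(t,240,210,100,55,8)[:340];im[340:600]=crop(s,235,180,100,40,8)[60:320]
cv2.imwrite("pics/m5.png",im)
E
```

```text
(no output)
```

View pics/m5.png

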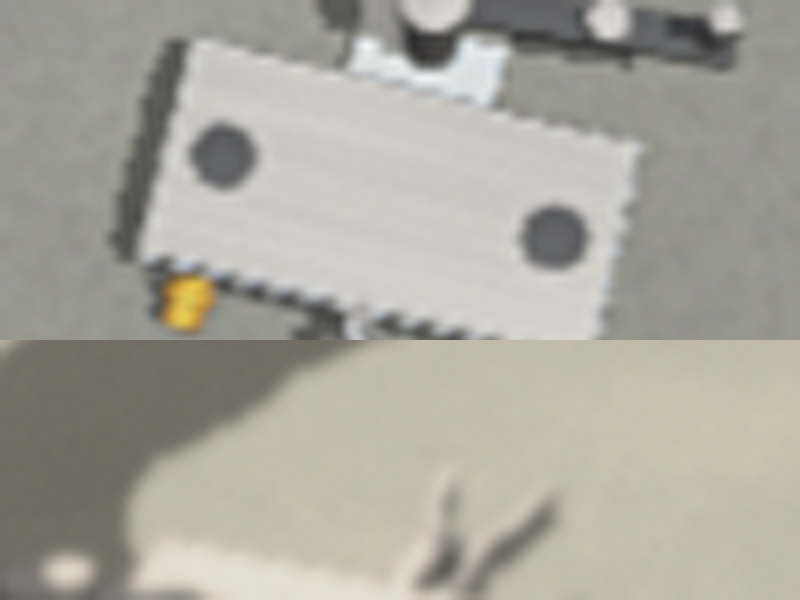

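Top crop: lid down with bosses at (223,155) and (555,238), and the arm back. Scene crop: clip on the ears, tails at (447,480) and (550,500). I'll check the heights numerically.

```bash
python3 - <<'E'
from h import *
s,t=load("scene5"),load("top5");np.set_printoptions(precision=1,suppress=True)
x,y=np.array([.9755,-.22]),np.array([.22,.9755]);C=np.array([.5556,.0515])
inv=lambda p:((p-[234.5,179.5])*8+[0,280])
pv=C-.092*x
for a in(0.,.17,.5):
    h=a/2;P=[]
    for sg in(1,-1):
        X,Y=-.051,.024; P.append(np.r_[pv+(X*np.cos(h)+Y*np.sin(h))*x+sg*(Y*np.cos(h)+X*np.sin(h))*y,.038])
    print(a,"tails in view",inv(proj(s,P)))
# top view: clip tails from mask vs pixels before placement
d=np.abs(t["pixels"].astype(int)-load("top0")["pixels"]).sum(-1)
px=proj(t,P+[np.r_[pv,.046]]);print("top px",px)
u0,v0=proj(t,[np.r_[pv-.02*x,.04]])[0].astype(int)
g=t["pixels"][v0-14:v0+15,u0-14:u0+15].mean(-1);print(np.median(g))
for r_ in (np.abs(g-np.median(g))>22).astype(int):print("".join(".#"[k] for k in r_))
print(u0-14,v0-14)
E
```

```text
0.0 tails in view [[565.5 510.7]
 [442.3 485.7]]
0.17 tails in view [[552.  511.4]
 [451.3 490.9]]
0.5 tails in view [[523.6 513.7]
 [468.9 502.5]]
top px [[274.3 277. ]
 [281.1 278.7]
 [281.1 263.8]]
148.66666666666666
.........#####..#.####.......
.........####..##.##.#.......
.........###.#.###..###......
.........###.##.###..........
.........######.###.#........
.........##########.##.......
.........#########..#........
........######.###.##........
........####...###.##........
.......####.#.####.#.........
......####....#####..........
.....####..#..###.##.........
.....###..##..###.##.........
.....###.#....######.........
....###..#....####.#.........
....###.##....####.##........
...####.#......##..#.........
..#####.......###..#.........
..#####.......###.#..........
..###.........###.#..........
..###.##.....####.##.........
...#..##.....###..##.........
.............###..##.........
..............##..##.........
..................##.........
.............................
.............................
.............................
.............................
265 256
```

```bash
python3 -c "
from plant import r
print(r.finish_job())"
```

```text
the job is handed in; nothing more can be done
None
```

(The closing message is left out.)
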